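Set up the up-looking inspection camera: aperture to 11, ring light to its mark

ROBOT

A 6-joint arm with a two-finger parallel gripper is mounted at the origin on the work surface. World frame = base frame: x ahead of the robot, y to its left, z up, the work surface at z = 0. Lengths are in m, angles in rad, forces in N, time in s.
With the tool pointing down it reaches from about 0.425 to 0.95 m from the base axis. Payload 3.5 kg.
Tool frame: the origin (TCP) lies midway between the tips of the shut fingers; the grasp point (between the pads) lies 19 mm behind it; z points along the fingers, y is the direction in which the jaws open and shut (so a half turn about z gives the same grasp; the last joint's range is limited). The gripper opens to 85 mm and grips with 20 to 120 N. Pads are 22 mm wide; open, the fingers measure 114 mm over their backs; the gripper's body (76 mm by 85 mm) begins 54 mm behind the grasp point. The pads swing forward as they close: fully open they stand 13 mm farther back than shut.
Start: joints at [-1.281, 0.286, 1.577, -0, 1.279, -0.15], TCP at [0.287, -0.611, 0.231] pointing down, gripper open.
Joint ranges: [-2.77, 2.77], [-0.9, 2.22], [0.21, 2.48], [-1.53, 4.67], [0.24, 2.81], [-2.84, 2.84]. Speed limits (rad/s): [2.79, 2.79, 3.14, 3.14, 3.14, 3.14].

INTERFACE

Orientations are given as a unit quaternion [x, y, z, w].
In Python, from plant import * gives the robot as it stands.
- The arm moves only by the shell command python3 -m jog 'ROWS' [FORCE]. ROWS is a JSON object of lists of equal length, an entry for each row: "travel": the shift along the world's x, y, z in mm, a list of three; "dr": the turn, a rotation vector about the world's x, y, z in degrees, a list of three; "jaw": the closure in counts, from 0 (fully open) to 255 (shut). In form: {"travel": [[x, y, z], ...], "dr": [[wx, wy, wz], ...], "jaw": [jaw, ...]}. A call has 1 to 5 rows; each row shifts and turns the commanded pose from where the row before left it; what a row does not reach is not made up. A row lasts 1/12 s, in which the tool goes at most 41.7 mm and 7.16 degrees, less where a joint would pass 70% of its speed; a pose out of reach is approached as far as the arm can. A call is refused whole if a number of a shift passes 41.7 or a number of a turn 7.16, either way. A call with a gripper value outside its range is refused whole. The fingers move at their own pace and stop on an object; FORCE is the grip in N (left out, the last holds). Time passes only in rows, so rows that do not move let the fingers close. It gives the time, the measured TCP pose, the force and the opening at its end, in the units of the state.
- get_state(): the state, without advancing time (a new reading comes with each control period).
- read_camera(name): name is "scene" or "top" or "wrist"; returns the picture (384x512x3 uint8, red, green, blue); there is no depth.
- camera_info(name): a dict with "K" (3x3 intrinsics, pixels), "R" (3x3) and "t" (3): a world point X has camera coordinates R X + t; the wrist camera has in their place "mount" (4x4, takes a point from camera to tool coordinates, whose origin is the TCP and whose axes are the flange's). Camera axes: x right, y down, z forward; pixel columns grow to the right and rows downward; lengths in m; the calibration is good to about 2 mm. A picture is of the moment at which its call begins: read the wrist's pose just before it. camera_info takes no time and is no camera call.
- sign_off(): hands the job in, once; it reports no verdict.
The state is a dict: "time": time; "qpos": joint angles; "dq": joint speeds; "joint_efforts": joint torques, N m; "eef_pos": TCP position; "tcp_rot": TCP orientation; "contact_force": force on the tool from outside, world axes, zero at the start; "wrist_torque": the same for the moment, N m; "opening": opening from 0.0 (shut) to 1.0 (fully open).
Only numpy, scipy, OpenCV 4.12 (cv2) and the standard library are available. Lean on these libraries where they do the work, as an engineer would, in place of code of your own. Each camera call takes 0.05 s, during which the arm holds its last target. There are 200 camera calls.

TASK

Set the up-looking inspection camera for the next part: turn the lens's clicking aperture ring to 11, and slide the ring light along its rod until its red pointer stands on the orange mark, so that the light sits centred over the lens. If the light is in the way of the lens, push it aside first. Do not touch the lens's front glass or the side camera on its post, and leave the other things on the bench where they lie.

Things in the scene. Friction and masses are not known exactly. Their poses are not given: they have to be found in the camera images.
- vision_stand: The fixed inspection stand: aluminium breadboard 230 x 450 x 12 mm lying flat, with a 58 mm camera cube (top 70 mm up), the lens pointing straight up, and the rod with the light. Origin on the bench under the lens axis; z up, x from the lens square to the rod, y along the rod. Yaw within 0.4 rad. The breadboard spans x -75 to 155, y -190 to 260 mm.
- aperture_center (a point): Centre of the aperture ring's knurled grip band (54 mm diameter, 16 mm high), on the lens axis, 108 mm above the bench. Above the band a 6 mm tapered scale with figures 2.8, 4, 5.6, 8, 11, 16 (11 orange). Rear barrel below: 42 mm diameter. Fixed front barrel above: 45 mm diameter, rim at 142 mm, white index line on it 45 deg clockwise (from above) of the stand's +x.
- aperture_ring (a joint): Angle of the aperture ring, rad. 0 = 2.8 at the index line; it grows as the ring turns clockwise seen from above, with click stops (20 deg apart): 2.8 at 0, 4 at 0.349, 5.6 at 0.698, 8 at 1.047, 11 at 1.396, 16 at 1.745. End stops just beyond 2.8 and 16. Starts somewhere from 2.8 to 5.6. The clicks resist with up to about 0.12 N m and draw the ring into the nearest stop when it is let go.
- lock_screw (a point): Outer end of the small brass-headed focus lock screw (9 mm head) that sticks out level from the fixed front barrel on the stand's -x side, 36 mm from the lens axis, 133 mm above the bench, just over the aperture ring: fingers beside the ring must keep clear of it. It does not turn with the ring.
- light_slide (a joint): Position of the ring light along its rod, m: 0 with the pointer on the orange mark (light centred over the lens), growing along the stand's +y; range -0.028 to 0.198. Starts between 0.05 and 0.19. It slides with about 3 N of drag and stays where it is left.
- light_knob (a point): Centre of the upright round black knob on the sliding clamp, by which the light is moved: 28 mm in diameter, 28 mm high (172 to 200 mm above the bench), over the clamp block (32 mm along the rod, 40 mm across, top at 160 mm; bracket beside it to 166 mm). It stands over the rod, 107 mm to the stand's +x of the lens axis; it does not turn. Rod 16 mm thick, 136 mm up; end posts to 155 mm.
- light_pointer (a point): Tip of the clamp's red pointer, 2 mm wide, over the scale strip on the far side of the rod.
- light_mark (a point): The orange mark, a 3 mm wide line across the pale scale strip (top at 159 mm), 142 mm to the stand's +x of the lens axis. The pointer lies over it when the joint light_slide reads 0.
- ring_light (a point): Centre of the ring light that travels with the clamp: a flat ring of 84 mm outer and 56 mm inner diameter, from 160 to 176 mm above the bench, with a white face on top. Over or near the lens it bars the way down to the aperture ring.
- front_glass: The lens's front glass, 36 mm disc sunk inside the front rim, 137 mm above the bench. Not to be touched. Origin at its centre, underside.
- side_camera: Small black camera with a green lamp on an upright black post at the stand's right end (-y), 168 mm from the lens along -y and 95 mm along +x; the post reaches 272 mm above the bench and the camera stands about 45 mm out from it. Not to be touched. Origin at the foot of the post.
- spare_lens: Bystander: black lens with a red line standing on the breadboard, 50 mm diameter, 62 mm high. Origin at the centre of its foot.
- lens_cap: Bystander: black lens cap lying on the breadboard, 50 mm diameter, 9 mm thick. Origin at the centre of its underside.
- target_plate: Bystander: white checkered target lying on the breadboard, 40 x 40 x 8 mm. Origin at the centre of its underside.
- hex_driver: Bystander: small red-handled driver lying on the breadboard, 130 mm long. Origin under its middle, x along it.
- phone_a: Bystander: phone with a grey frame lying on the bench, 150 x 72 x 8 mm. Origin at the centre of its underside.
- phone_b: Bystander: phone with a black frame lying on the bench, 150 x 72 x 8 mm. Origin at the centre of its underside.
- air_blower: Bystander: red blower bulb standing on the bench, 56 mm diameter, 105 mm high. Origin at the centre of its foot.
- cleaner: Bystander: small blue bottle standing on the bench, 48 mm diameter, 120 mm high. Origin at the centre of its foot.

How it is judged:
At the end, for the whole second after the job is handed in: The aperture ring rests in its click stop at 11 (within 0.08 rad), the ring light's pointer rests on the orange mark (within 4 mm), and both are at rest (value of joint aperture_ring between 1.316 and 1.476 rad and value of joint light_slide between -0.004 and 0.004 m and velocity of joint aperture_ring between -0.05 and 0.05 rad/s and velocity of joint light_slide between -0.005 and 0.005 m/s); the robot touches nothing.
It fails at once if the lens's front glass is touched (contact force between front_glass and anything else above 0.5 N).
It fails at once if the side camera is knocked (contact force between side_camera and anything else above 2 N).
It fails at once if one of the other things on the bench or breadboard is shifted by more than 15 mm (distance of any of spare_lens, lens_cap, target_plate, hex_driver, phone_a, phone_b, air_blower, cleaner from where it was at the start of the episode above 0.015 m).
It also fails if it takes over 67 s, if anything falls off the work surface, if the arm or the gripper's body presses on something with over 40 N, if the wrist force passes 120 N, or if a joint passes its speed limit or range.

## Working session

There is one attempt and no reset: what is moved stays moved. The work goes in short steps, Python scripts to look and compute and a shell command to move; the robot and the scene stay as the last step left them, time stands still between calls to the robot, and variables do not carry over. Pictures are saved under pics/ and viewed, about 8 in all and at most 12, crops included, and the job is handed in when it is done.

```bash
ls; mkdir -p pics; python3 - <<'E'
from plant import *
import cv2,numpy as np
s=get_state();print(s)
for n in("scene","top"):
    i=read_camera(n);cv2.imwrite(f"pics/{n}0.png",i[:,:,::-1]);c=camera_info(n);print(n,np.round(c["K"],1).tolist(),np.round(c["R"],4).tolist(),np.round(c["t"],4).tolist())
print(camera_info("wrist"))
a=cv2.imread("pics/scene0.png");b=cv2.imread("pics/top0.png")
E
```

```text
pics
{'time': 0.0, 'qpos': array([-1.28102764e+00,  2.87194338e-01,  1.57820019e+00, -4.07766833e-06,
        1.27857479e+00, -1.50007884e-01]), 'dq': array([-0.00038336, -0.00034749, -0.00090122, -0.0001229 , -0.00019631,
        0.00019075]), 'joint_efforts': array([-2.46205118e-04, -4.05986845e+01, -2.92625731e+01, -1.56611059e-04,
        5.91409756e-03,  3.60921874e-06]), 'eef_pos': array([ 0.2872027 , -0.61012093,  0.2299155 ]), 'tcp_rot': array([ 9.75921005e-01,  2.18121021e-01, -8.49201512e-05, -1.18529066e-03]), 'contact_force': array([-0.39338169, -0.02458675, -0.04673719]), 'wrist_torque': array([-0.00932189, -0.02157879,  0.04807382]), 'opening': 1.0023904754168975}
scene [[365.5, 0.0, 254.3], [0.0, 365.5, 191.0], [0.0, 0.0, 1.0]] [[-0.1822, 0.9832, 0.0121], [0.5643, 0.1147, -0.8176], [-0.8052, -0.1421, -0.5757]] [0.1541, -0.1893, 1.5055]
top [[498.9, 0.0, 261.9], [0.0, 498.9, 197.8], [0.0, 0.0, 1.0]] [[-0.0221, -0.9997, -0.0031], [-0.9879, 0.0224, -0.1535], [0.1535, -0.0003, -0.9881]] [-0.0403, 0.5295, 1.5808]
{'K': array([[335.13545205,   0.        , 256.83018663],
       [  0.        , 335.13545205, 194.89599864],
       [  0.        ,   0.        ,   1.        ]]), 'mount': array([[-4.55056994e-04, -9.52515202e-01, -3.04490693e-01,
         7.72556253e-02],
       [ 9.99998428e-01,  8.82869756e-05, -1.77066484e-03,
         3.98183102e-04],
       [ 1.71346774e-03, -3.04491020e-01,  9.52513665e-01,
        -1.41550503e-01],
       [ 0.00000000e+00,  0.00000000e+00,  0.00000000e+00,
         1.00000000e+00]])}
```

View pics/top0.png

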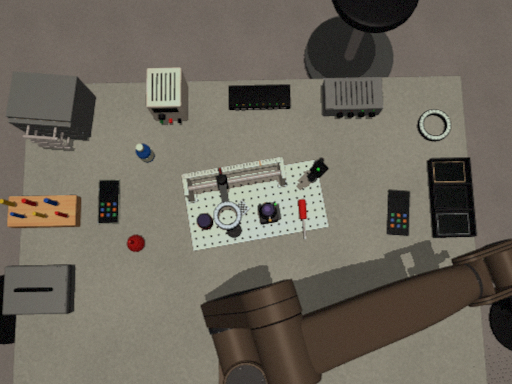

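View pics/scene0.png

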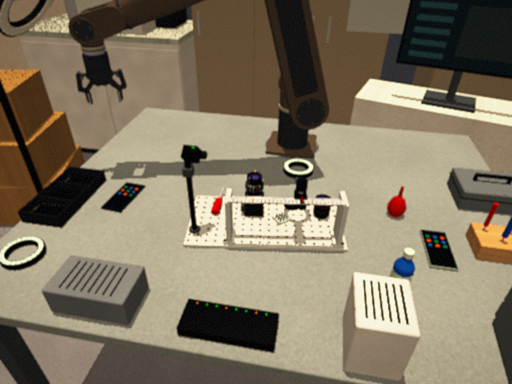

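Top view: the rod is on the far side, the lens is at about (268,211), the ring light at (228,215), clear of the lens, and the knob at (222,181). The board has a small positive yaw. Next I fit the board outline.

```bash
cat > h.py <<'E'
from plant import *
import cv2,numpy as np
from scipy.spatial.transform import Rotation as Ro
def cam(n,s=None):
    c=camera_info(n);K=c["K"]
    if n=="wrist":
        T=np.eye(4);T[:3,:3]=Ro.from_quat(s["tcp_rot"]).as_matrix();T[:3,3]=s["eef_pos"];M=np.linalg.inv(T@c["mount"]);return K,M[:3,:3],M[:3,3]
    return K,np.array(c["R"]),np.array(c["t"])
def cast(C,uv,z):
    K,R,t=C;o=-R.T@t;d=R.T@np.linalg.solve(K,np.r_[uv,1.]);return o+d*(z-o[2])/d[2]
def proj(C,X):
    K,R,t=C;p=K@(R@X+t);return p[:2]/p[2]
E
python3 - <<'E'
from h import *
C=cam("top");im=cv2.imread("pics/top0.png")
hsv=cv2.cvtColor(im,cv2.COLOR_BGR2HSV);g=im.min(2)
m=(g>150).astype(np.uint8);m[:140]=0;m[260:]=0;m[:,:170]=0;m[:,340:]=0
m=cv2.morphologyEx(m,cv2.MORPH_CLOSE,np.ones((7,7)))
cs=max(cv2.findContours(m,0,2)[0],key=cv2.contourArea)
P=np.array([cast(C,p[0].astype(float),.012)[:2] for p in cs])
print(cv2.minAreaRect((P*1000).astype(np.float32)))
for n,p,z in(("lens",(268,209.5),.142),("light",(228,215),.176),("knob",(222,180),.2)):print(n,cast(C,p,z))
S=cv2.resize(im[140:260,170:340],None,fx=4,fy=4,interpolation=cv2.INTER_CUBIC)
cv2.drawContours(S,[(cs-[170,140])*4],-1,(0,0,255),1);cv2.imwrite("pics/t1.png",S)
E
```

```text
((514.69873046875, -27.7154541015625), (282.9273376464844, 450.0596008300781), 8.851524353027344)
lens [ 0.47631783 -0.06974913  0.142     ]
light [0.4581159  0.04945045 0.176     ]
knob [0.55932159 0.06424757 0.2       ]
```

View pics/t1.png

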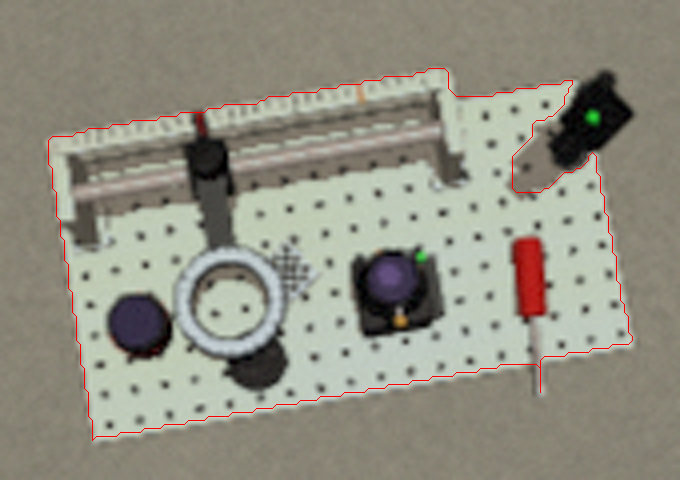

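Crop: the light's ring centre is at (230,302), the lens at (391,277), the pointer at (200,115) and the orange mark at (360,93). The light is clear of the lens, so the aperture ring can be turned first.

```bash
python3 - <<'E'
from h import *
C=cam("top");f=lambda u,v,z:cast(C,(170+(u-1.5)/4,140+(v-1.5)/4),z)
a=f(93,438,.012);b=f(632,343,.012);d=(a-b)[:2];print("edge",np.linalg.norm(d),np.degrees(np.arctan2(-d[0],d[1])))
y=d/np.linalg.norm(d);x=np.array([y[1],-y[0]]);mid=(a+b)[:2]/2
print("O from edge",mid+.075*x-.035*y)
p=f(200,118,.160);m=f(360,93,.159);print("ptr,mark",p,m,"slide",(p-m)[:2]@y)
L=f(391,277,.142);G=f(230,302,.176);print("lens",L,"light",G,(G-L)[:2]@y,(G-L)[:2]@x)
print("mark->O",(m[:2]-.142*x)); print("knob",f(207,157,.2), 'vs', L[:2]+.107*x+((p-m)[:2]@y)*y)
s=get_state();print("toolx",Ro.from_quat(s["tcp_rot"]).as_matrix()[:,:2])
E
```

```text
edge 0.4471673533555074 8.711594157179588
O from edge [ 0.48205351 -0.06774961]
ptr,mark [0.60084554 0.0743392  0.16      ] [ 0.61770871 -0.04749766  0.159     ] slide 0.12298537817938704
lens [ 0.47827229 -0.06789913  0.142     ] light [0.45780174 0.05204527 0.176     ] 0.12166111316694544 -0.0020675056145228353
mark->O [ 0.47734693 -0.0690051 ]
knob [0.56273554 0.06605517 0.2       ] vs [0.56541039 0.06987371]
toolx [[ 9.04842847e-01  4.25745291e-01]
 [ 4.25745579e-01 -9.04840442e-01]
 [ 3.51105573e-04 -2.17306061e-03]]
```

```bash
python3 -m jog '{"travel":[[6,18,14],[12.8,36,14],[12.8,36,14],[12.8,36,14],[12.8,36,14]],"dr":[[0,0,3],[0,0,6],[0,0,6],[0,0,6],[0,0,3]],"jaw":[0,0,0,0,0]}' | tail -c 300; python3 -m jog '{"travel":[[12.8,36,0],[12.8,36,0],[12.8,36,0],[12.8,36,0],[12.8,36,0]],"dr":[[0,0,0],[0,0,0],[0,0,0],[0,0,0],[0,0,0]],"jaw":[0,0,0,0,0]}' | tail -c 300;  python3 -m jog '{"travel":[[12.8,36,-5],[12.8,36,-10],[12.8,36,-15],[12.8,36,-15],[12.8,36,-15]],"dr":[[0,0,0],[0,0,0],[0,0,0],[0,0,0],[0,0,0]],"jaw":[0,0,0,0,0]}' ;python3 -m jog '{"travel":[[6.6,20,0],[0,0,0],[0,0,0]],"dr":[[0,0,0],[0,0,0],[0,0,0]],"jaw":[0,0,0]}'
python3 - <<'E'
from h import *
s=get_state();i=read_camera("wrist")[:,:,::-1];cv2.imwrite("pics/w1.png",cv2.resize(i,(768,576)));cv2.imwrite("pics/w1raw.png",i)
C=cam("wrist",s);print(s["eef_pos"],s["qpos"])
print("lens pred px*1.5",1.5*proj(C,np.array([.479,-.068,.142])))
E
```

```text
time: 0.52
eef_pos: [0.3447, -0.4469, 0.3011]
tcp_rot: [0.908, 0.418, 0.0, -0.001]
contact_force: [0.8, -0.5, -0.3]
opening: 0.998
time: 0.93
eef_pos: [0.4086, -0.2667, 0.3009]
tcp_rot: [0.909, 0.416, -0.0, -0.0]
contact_force: [0.1, 0.4, 0.3]
opening: 1.0
time: 1.35
eef_pos: [0.4726, -0.0868, 0.2406]
tcp_rot: [0.909, 0.416, 0.0, 0.0]
contact_force: [-0.3, -0.1, -0.1]
opening: 0.997
time: 1.6
eef_pos: [0.479, -0.0679, 0.2408]
tcp_rot: [0.909, 0.418, -0.001, -0.0]
contact_force: [-0.5, -1.0, -0.1]
opening: 0.999
[ 0.47902042 -0.06789933  0.24078667] [-3.50605014e-01 -1.53357782e-01  2.02258124e+00 -5.93275785e-04
  1.27343999e+00  3.58958816e-01]
lens pred px*1.5 [386.14711438 293.31771947]
```

View pics/w1.png

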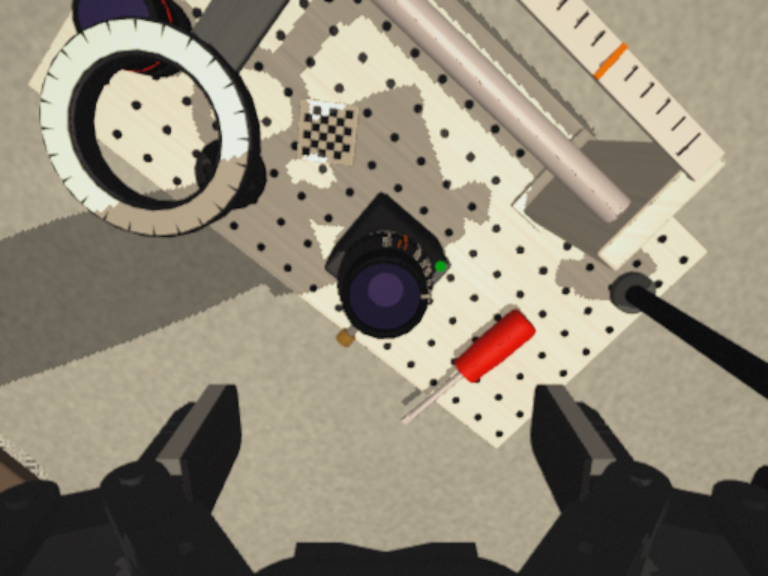

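The lens is at (385,292), against a predicted (386,293). The orange 11 is near (405,242), the lock screw at (346,338) is 50° off the jaw line, and the orange mark is at (611,61). Next I work out the ring angle and a refined mark and pointer.

```bash
python3 - <<'E'
from h import *
s=get_state();C=cam("wrist",s);im=cv2.imread("pics/w1raw.png");h=cv2.cvtColor(im,cv2.COLOR_BGR2HSV)
O=np.array([.479,-.068]);yaw=np.radians(8.7)
def st(p):d=p[:2]-O;return np.array([np.cos(yaw)*d[0]+np.sin(yaw)*d[1],-np.sin(yaw)*d[0]+np.cos(yaw)*d[1]])*1000
m=((h[...,0]<22)&(h[...,0]>5)&(h[...,1]>150)&(h[...,2]>80)).astype(np.uint8)
n,l,S,c=cv2.connectedComponentsWithStats(m)
for k in range(1,n):
    if S[k,4]<5:continue
    for z in(.119,.133,.159):
        p=st(cast(C,c[k],z));print(c[k]*1.5,S[k,4],z,p.round(1),np.degrees(np.arctan2(p[1],p[0])).round(1))
v=cv2.resize(im[145:235,215:305],None,fx=6,fy=6,interpolation=cv2.INTER_CUBIC);cv2.imwrite("pics/w1c.png",v)
E
```

```text
[609.89361702  60.55319149] 141 0.119 [153.2 -11.2] -4.2
[609.89361702  60.55319149] 141 0.133 [148.2  -8. ] -3.1
[609.89361702  60.55319149] 141 0.159 [138.9  -2. ] -0.8
[404.84210526 241.42105263] 19 0.119 [22.9  5.4] 13.4
[404.84210526 241.42105263] 19 0.133 [24.8  7.8] 17.4
[404.84210526 241.42105263] 19 0.159 [28.3 12.1] 23.1
[398.85 243.  ] 10 0.119 [20.2  7.3] 19.9
[398.85 243.  ] 10 0.133 [22.2  9.5] 23.2
[398.85 243.  ] 10 0.159 [26.  13.7] 27.7
[344.26027397 337.9109589 ] 73 0.119 [-41.3  -5.1] -172.9
[344.26027397 337.9109589 ] 73 0.133 [-36.   -2.2] -176.4
[344.26027397 337.9109589 ] 73 0.159 [-26.2   3.1] 173.2
```

View pics/w1c.png

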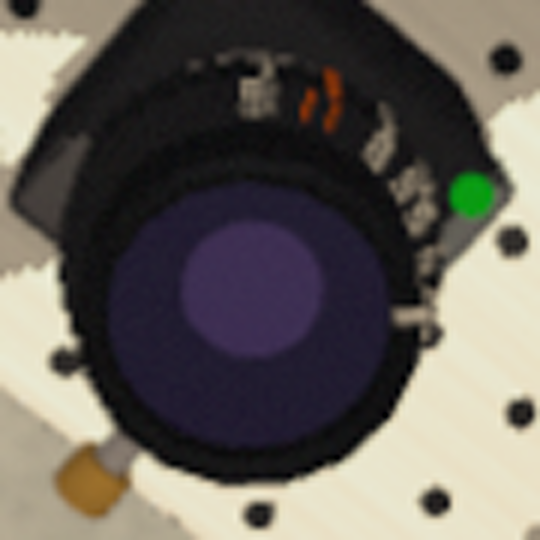

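The orange 11 is about 16–20° from the stand's +x. That means f/4 is at the index, so the ring needs 60° clockwise. Descending on the ring.

```bash
python3 -m jog '{"travel":[[-1,-1,-35],[0,0,-40],[0,0,-40],[0,0,-30],[0,0,-10]],"dr":[[0,0,0],[0,0,0],[0,0,0],[0,0,0],[0,0,0]],"jaw":[0,0,0,0,0]}' 40; python3 -m jog '{"travel":[[0,0,0],[0,0,0],[0,0,0],[0,0,0],[0,0,0]],"dr":[[0,0,0],[0,0,0],[0,0,0],[0,0,0],[0,0,0]],"jaw":[0,60,60,120,120]}' 40;python3 -m jog '{"travel":[[0,0,0],[0,0,0],[0,0,0],[0,0,0],[0,0,0]],"dr":[[0,0,0],[0,0,0],[0,0,0],[0,0,0],[0,0,0]],"jaw":[160,160,160,160,160]}' 40
```

```text
time: 2.07
eef_pos: [0.4746, -0.0702, 0.0816]
tcp_rot: [0.91, 0.415, -0.003, -0.003]
contact_force: [-1.0, -0.1, -0.1]
opening: 1.002
time: 2.48
eef_pos: [0.4775, -0.0687, 0.089]
tcp_rot: [0.909, 0.416, -0.001, -0.002]
contact_force: [-8.4, 5.3, 9.3]
opening: 0.624
time: 2.9
eef_pos: [0.4775, -0.0686, 0.089]
tcp_rot: [0.909, 0.416, -0.001, -0.002]
contact_force: [-8.1, 4.6, 9.7]
opening: 0.619
```

```bash
for k in 1 2; do :; done; python3 -m jog '{"travel":[[0,0,0],[0,0,0],[0,0,0],[0,0,0],[0,0,0]],"dr":[[0,0,-4],[0,0,-4],[0,0,-4],[0,0,-4],[0,0,-4]],"jaw":[160,160,160,160,160]}' 40; python3 -m jog '{"travel":[[0,0,0],[0,0,0],[0,0,0],[0,0,0],[0,0,0]],"dr":[[0,0,-4],[0,0,-4],[0,0,-4],[0,0,-4],[0,0,-4]],"jaw":[160,160,160,160,160]}';python3 -m jog '{"travel":[[0,0,0],[0,0,0],[0,0,0],[0,0,0],[0,0,0]],"dr":[[0,0,-4],[0,0,-4],[0,0,-4],[0,0,-4],[0,0,-4]],"jaw":[160,160,160,160,160]}'; python3 -m jog '{"travel":[[0,0,0],[0,0,0],[0,0,0]],"dr":[[0,0,0],[0,0,0],[0,0,0]],"jaw":[160,160,160]}'
python3 - <<'E'
from h import *
s=get_state();i=read_camera("wrist")[:,:,::-1];cv2.imwrite("pics/w2.png",cv2.resize(i,(640,480)))
print(s["wrist_torque"],np.degrees(Ro.from_quat(s["tcp_rot"]).as_euler("zyx")))
E
```

```text
time: 3.32
eef_pos: [0.4778, -0.0689, 0.089]
tcp_rot: [0.968, 0.25, -0.001, -0.001]
contact_force: [-5.8, 4.1, 8.7]
opening: 0.617
time: 3.73
eef_pos: [0.4779, -0.0693, 0.0891]
tcp_rot: [0.997, 0.079, -0.001, -0.001]
contact_force: [-7.1, 1.9, 7.6]
opening: 0.619
time: 4.15
eef_pos: [0.4779, -0.0696, 0.0891]
tcp_rot: [0.995, -0.096, -0.001, -0.0]
contact_force: [-6.7, 0.7, 8.5]
opening: 0.618
time: 4.4
eef_pos: [0.4779, -0.0696, 0.0891]
tcp_rot: [0.996, -0.094, -0.001, -0.0]
contact_force: [-7.7, 1.8, 7.6]
opening: 0.618
[ 0.45666237  1.10154416 -0.0473585 ] [ 1.07949787e+01 -1.06198343e-01 -1.79968401e+02]
```

View pics/w2.png

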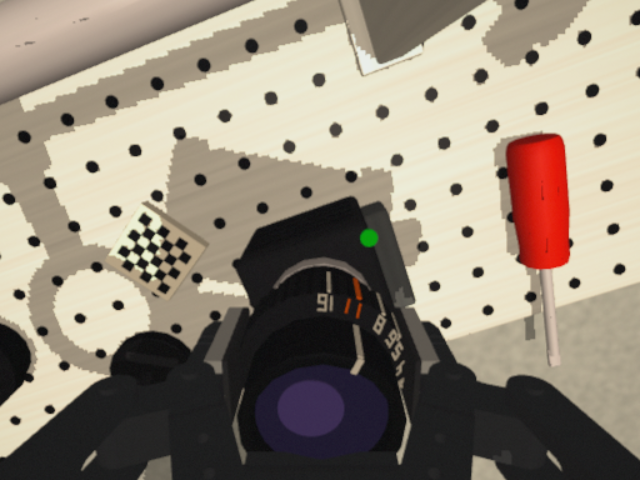

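The index line at (358,345) now points at the orange 11 at (354,303). I release, rise, turn so the jaw lies along the rod, and look from above between the lens and the knob.

```bash
python3 -m jog '{"travel":[[0,0,0],[0,0,0],[0,0,0],[0,0,0],[0,0,0]],"dr":[[0,0,0],[0,0,0],[0,0,0],[0,0,0],[0,0,0]],"jaw":[90,50,0,0,0]}' ; python3 -m jog '{"travel":[[0,0,20],[0,0,38],[0,0,38],[0,0,38],[0,0,38]],"dr":[[0,0,0],[0,0,0],[0,0,0],[0,0,0],[0,0,0]],"jaw":[0,0,0,0,0]}';python3 -m jog '{"travel":[[0,0,20],[20,10,0],[20,20,0],[20,20,0],[0,0,0]],"dr":[[0,0,4],[0,0,5],[0,0,5],[0,0,5.5],[0,0,0]],"jaw":[0,0,0,0,0]}';  python3 -m jog '{"travel":[[0,0,0],[0,0,0]],"dr":[[0,0,0],[0,0,0]],"jaw":[0,0]}'
python3 - <<'E'
from h import *
s=get_state();i=read_camera("wrist")[:,:,::-1];cv2.imwrite("pics/w3.png",cv2.resize(i,(768,576)));cv2.imwrite("pics/w3raw.png",i)
print(np.degrees(Ro.from_quat(s["tcp_rot"]).as_euler("zyx")));C=cam("wrist",s)
print("knob pred",1.5*proj(C,np.array([.5652,.0672,.2])),"lens",1.5*proj(C,np.array([.4779,-.0696,.142])))
E
```

```text
time: 4.87
eef_pos: [0.4786, -0.0699, 0.0867]
tcp_rot: [0.996, -0.094, 0.001, 0.0]
contact_force: [0.4, -0.9, -0.2]
opening: 0.999
time: 5.28
eef_pos: [0.4779, -0.0696, 0.26]
tcp_rot: [0.996, -0.094, -0.0, -0.0]
contact_force: [-0.0, -0.7, -0.6]
opening: 0.999
time: 5.7
eef_pos: [0.5404, -0.0174, 0.2783]
tcp_rot: [0.997, 0.079, 0.001, -0.001]
contact_force: [-0.4, -0.4, 0.4]
opening: 0.998
time: 5.87
eef_pos: [0.5379, -0.0198, 0.2779]
tcp_rot: [0.997, 0.076, -0.001, 0.0]
contact_force: [-0.4, 0.5, -0.0]
opening: 1.0
[-8.67539033e+00 -5.83027940e-02  1.79989124e+02]
knob pred [197.97994691 220.59113125] lens [450.60722293 378.13750504]
```

View pics/w3.png

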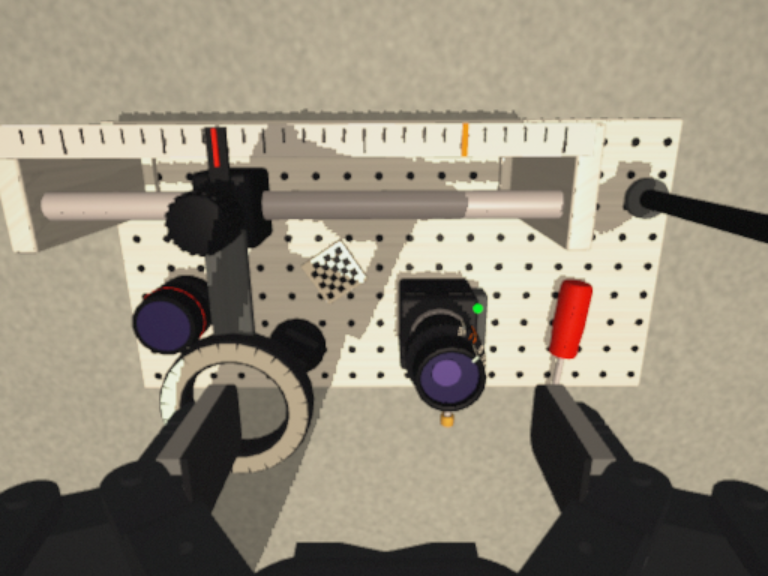

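The knob top is at about (196,221), as predicted. The lens is at (450,378), the pointer at (215,147), the mark at (465,139) and the orange 11 at about (473,337). Now the numbers.

```bash
python3 - <<'E'
from h import *
s=get_state();C=cam("wrist",s);im=cv2.imread("pics/w3raw.png");h=cv2.cvtColor(im,cv2.COLOR_BGR2HSV)
O=np.array([.4779,-.0696]);yaw=np.radians(8.7)
def st(p):d=p[:2]-O;return np.array([np.cos(yaw)*d[0]+np.sin(yaw)*d[1],-np.sin(yaw)*d[0]+np.cos(yaw)*d[1]])*1000
H=h[...,0]
for nm,m,z in(("orange",(H<22)&(H>5),0),("red",(H<5)|(H>175),.162)):
    n,l,S,c=cv2.connectedComponentsWithStats((m&(h[...,1]>140)&(h[...,2]>80)).astype(np.uint8))
    for k in range(1,n):
        if S[k,4]<4:continue
        for zz in([z] if z else [.119,.133,.159]):
            p=st(cast(C,c[k],zz));print(nm,(c[k]*1.5).round(),S[k,4],zz,p.round(1),np.degrees(np.arctan2(p[1],p[0])).round(1))
print("knob",st(cast(C,np.array([195.5,221])/1.5,.2)))
E
```

```text
orange [464. 139.] 78 0.119 [139.9  -5.4] -2.2
orange [464. 139.] 78 0.133 [140.1  -3.4] -1.4
orange [464. 139.] 78 0.159 [140.4   0.5] 0.2
orange [473. 335.] 27 0.119 [ 18.7 -16.7] -41.9
orange [473. 335.] 27 0.133 [ 24.5 -14.1] -29.9
orange [473. 335.] 27 0.159 [35.4 -9.3] -14.7
orange [446. 420.] 50 0.119 [-44.3  -1.8] -177.7
orange [446. 420.] 50 0.133 [-35.5   0.2] 179.7
orange [446. 420.] 50 0.159 [-19.2   3.7] 169.0
red [214. 147.] 117 0.162 [136.8 123.8] 42.1
red [570. 318.] 1041 0.162 [ 46.8 -60.9] -52.5
red [167. 287.] 10 0.162 [ 64.6 157. ] 67.6
red [183. 292.] 23 0.162 [ 62.  148.7] 67.4
red [146. 295.] 6 0.162 [ 60.1 168.9] 70.4
red [198. 303.] 7 0.162 [ 55.3 141.3] 68.6
red [202. 313.] 13 0.162 [ 49.7 139.5] 70.4
red [202. 328.] 12 0.162 [ 41.  140.4] 73.7
knob [106.65682004 122.92110959]
```

The ring's 11 reads about -42°, against the index at -45°, so it is at 11. The stand origin is now consistent with the mark and screw, and the slide is about 0.123 m. Going to the knob.

```bash
python3 -m jog '{"travel":[[9,29,0],[9,29,0],[9,30,0],[0,0,0],[0,0,0]],"dr":[[0,0,0],[0,0,0],[0,0,0],[0,0,0],[0,0,0]],"jaw":[0,0,0,0,0]}'; python3 -m jog '{"travel":[[0,0,-38],[0,0,-38],[0,0,-25],[0,0,-6],[0,0,0]],"dr":[[0,0,0],[0,0,0],[0,0,0],[0,0,0],[0,0,0]],"jaw":[0,0,0,0,0]}';python3 -m jog '{"travel":[[0,0,0],[0,0,0],[0,0,0],[0,0,0],[0,0,0]],"dr":[[0,0,0],[0,0,0],[0,0,0],[0,0,0],[0,0,0]],"jaw":[60,120,170,200,200]}' 30;python3 -m jog '{"travel":[[0,0,0],[0,0,0],[0,0,0],[0,0,0],[0,0,0]],"dr":[[0,0,0],[0,0,0],[0,0,0],[0,0,0],[0,0,0]],"jaw":[230,230,230,230,230]}' 30
```

```text
time: 6.33
eef_pos: [0.5649, 0.0687, 0.2782]
tcp_rot: [0.997, 0.076, -0.0, 0.0]
contact_force: [0.7, -0.2, -0.0]
opening: 0.998
time: 6.75
eef_pos: [0.5633, 0.0671, 0.1689]
tcp_rot: [0.997, 0.075, -0.003, -0.0]
contact_force: [0.1, 1.0, -0.2]
opening: 1.005
time: 7.17
eef_pos: [0.5661, 0.0684, 0.1731]
tcp_rot: [0.997, 0.076, 0.001, -0.0]
contact_force: [-3.2, 0.8, 1.3]
opening: 0.313
time: 7.58
eef_pos: [0.566, 0.0684, 0.1731]
tcp_rot: [0.997, 0.076, 0.001, 0.0]
contact_force: [-2.0, 0.3, 6.1]
opening: 0.312
```

```bash
python3 -m jog '{"travel":[[2,-14,0],[3.5,-23,0],[3.5,-23,0],[3.5,-23,0],[3.5,-23,0]],"dr":[[0,0,0],[0,0,0],[0,0,0],[0,0,0],[0,0,0]],"jaw":[230,230,230,230,230]}'; python3 -m jog '{"travel":[[2.2,-13,0],[0.4,-2.4,0],[0,0,0],[0,0,0]],"dr":[[0,0,0],[0,0,0],[0,0,0],[0,0,0]],"jaw":[230,230,230,230]}'
python3 - <<'E'
from h import *
s=get_state();i=read_camera("wrist")[:,:,::-1];cv2.imwrite("pics/w4.png",cv2.resize(i,(768,576)));cv2.imwrite("pics/w4raw.png",i)
E
```

```text
time: 8.0
eef_pos: [0.5826, -0.0372, 0.1731]
tcp_rot: [0.997, 0.076, 0.002, -0.001]
contact_force: [1.0, 4.5, 5.1]
opening: 0.318
time: 8.33
eef_pos: [0.5853, -0.0546, 0.1731]
tcp_rot: [0.997, 0.076, 0.002, 0.002]
contact_force: [1.6, -2.2, 4.6]
opening: 0.318
```

View pics/w4.png

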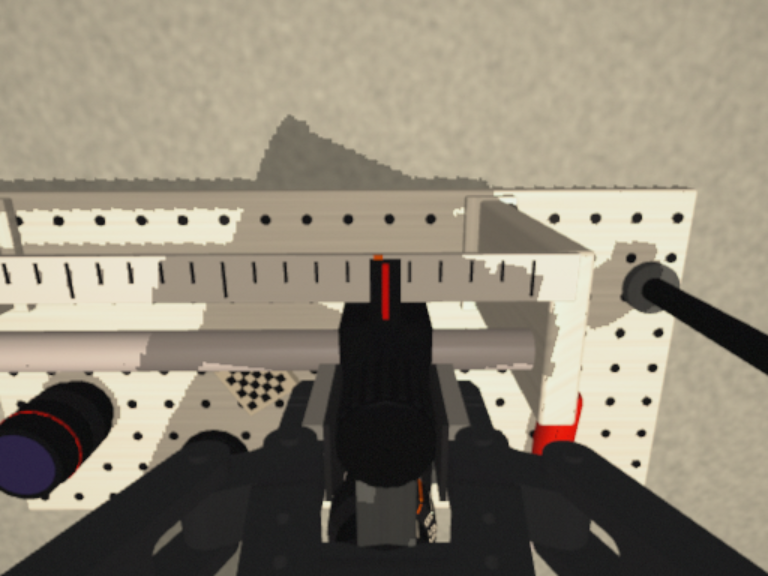

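Ticks are 31 px per 10 mm. The orange mark is at x≈379 and the pointer at x≈386, so the light is 2 mm too far toward -y. Nudging it back.

```bash
python3 -m jog '{"travel":[[-0.3,2,0],[0,0,0],[0,0,0],[0,0,0]],"dr":[[0,0,0],[0,0,0],[0,0,0],[0,0,0]],"jaw":[230,230,230,230]}'
cat > chk.py <<'E'
from h import *
import sys
s=get_state();i=np.ascontiguousarray(read_camera("wrist")[:,:,::-1]);cv2.imwrite(sys.argv[1],i);h=cv2.cvtColor(i,cv2.COLOR_BGR2HSV);H=h[...,0];C=cam("wrist",s)
for nm,m in(("or",(H<22)&(H>5)),("red",(H<5)|(H>175))):
    n,l,S,c=cv2.connectedComponentsWithStats((m&(h[...,1]>140)&(h[...,2]>60)).astype(np.uint8))
    for k in range(1,n):
        if S[k,4]>=3:print(nm,(c[k]*1.5).round(1),S[k],cast(C,c[k],.159 if nm=="or" else .162).round(4))
E
python3 chk.py pics/w5.png
```

```text
time: 8.72
eef_pos: [0.585, -0.0521, 0.1731]
tcp_rot: [0.997, 0.076, 0.002, 0.001]
contact_force: [0.8, -1.8, 5.1]
opening: 0.32
or [385.8 257.4] [254 170   7   4  26] [ 0.6238 -0.0466  0.159 ]
or [424.8 495.6] [281 319   5  24  64] [ 0.5359 -0.0748  0.159 ]
or [418.8 503.3] [277 332   5   8  19] [ 0.5321 -0.0732  0.159 ]
red [384.9 290. ] [254 175   6  39 220] [ 0.6139 -0.0478  0.162 ]
red [584.3 405.8] [389 266   2  10  11] [ 0.583  -0.1219  0.162 ]
red [ 60.1 427.8] [ 10 273  48  40 172] [0.5473 0.0564 0.162 ]
red [555.1 434.8] [357 279  31  25 367] [ 0.5703 -0.1149  0.162 ]
```

Aligned within about 0.3 mm. Release, rise, and check with an unobstructed view.

```bash
python3 -m jog '{"travel":[[0,0,0],[0,0,0],[0,0,0],[0,0,0],[0,0,0]],"dr":[[0,0,0],[0,0,0],[0,0,0],[0,0,0],[0,0,0]],"jaw":[190,140,80,0,0]}' ; python3 -m jog '{"travel":[[0,0,12],[0,0,35],[0,0,38],[0,0,38],[0,0,30]],"dr":[[0,0,0],[0,0,0],[0,0,0],[0,0,0],[0,0,0]],"jaw":[0,0,0,0,0]}';python3 -m jog '{"travel":[[0,0,0],[0,0,0],[0,0,0]],"dr":[[0,0,0],[0,0,0],[0,0,0]],"jaw":[0,0,0]}'; python3 chk.py pics/w6.png; python3 -c "
import cv2;i=cv2.imread('pics/w6.png');cv2.imwrite('pics/w6v.png',cv2.resize(i,(768,576),interpolation=cv2.INTER_CUBIC))"
```

```text
time: 9.18
eef_pos: [0.5828, -0.0508, 0.1703]
tcp_rot: [0.997, 0.076, -0.001, -0.0]
contact_force: [0.0, -0.4, -0.6]
opening: 0.857
time: 9.6
eef_pos: [0.5838, -0.0511, 0.3286]
tcp_rot: [0.997, 0.076, 0.002, 0.001]
contact_force: [0.5, 0.1, 0.1]
opening: 0.998
time: 9.85
eef_pos: [0.5831, -0.051, 0.324]
tcp_rot: [0.997, 0.076, -0.0, -0.0]
contact_force: [-0.7, -0.4, 0.3]
opening: 1.006
or [388.2 195.6] [258 130   3   2   5] [ 0.6233 -0.0466  0.159 ]
or [411.7 357.8] [272 234   5   9  22] [ 0.5197 -0.0785  0.159 ]
or [764.5 425.5] [508 281   4   6  22] [ 0.5059 -0.3308  0.159 ]
or [388.4 433.2] [256 286   7   6  34] [ 0.4599 -0.072   0.159 ]
red [387.7 213. ] [257 132   4  21  82] [ 0.6133 -0.0479  0.162 ]
red [508.3 340.4] [328 205  23  46 782] [ 0.543  -0.1385  0.162 ]
red [167.6 324.4] [ 95 210  29  20  66] [0.5205 0.0821 0.162 ]
red [134.8 321.2] [ 89 213   3   3   6] [0.5195 0.1031 0.162 ]
red [183.2 350.5] [121 231   3   7  12] [0.5035 0.0715 0.162 ]
```

View pics/w6v.png

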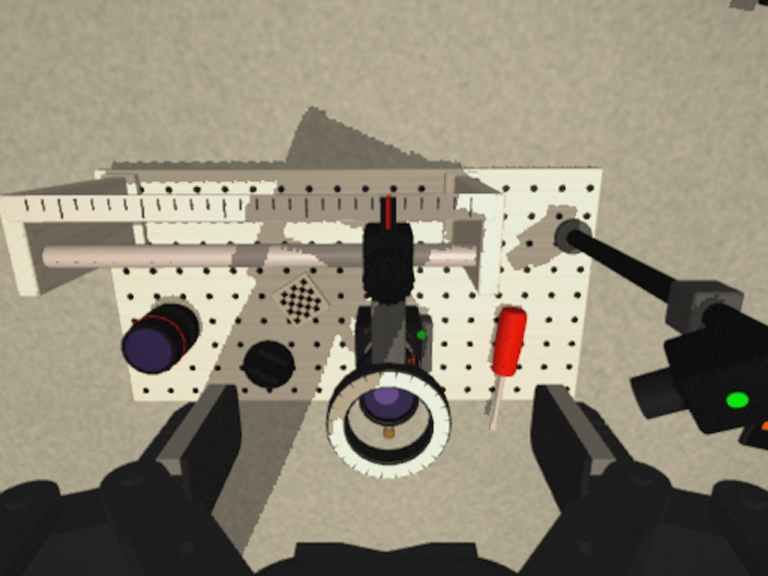

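The pointer (387.7) stands on the mark (388.2), within about 0.3 mm, and the light is over the lens. One last ring-angle check from this view, then I hand in.

```bash
python3 - <<'E'
from h import *
s=get_state();p=cast(cam("wrist",s),np.array([411.7,357.8])/1.5,.119)[:2]-[.4779,-.0696]
a=np.degrees(np.arctan2(p[1],p[0]))-8.7;print("11 at",a,"r",np.linalg.norm(p),"expected -45")
if -55<a<-33: print(sign_off())
E
```

```text
11 at -39.09862477197743 r 0.026984097351480822 expected -45
the job is handed in; nothing more can be done
None
```

I turned the aperture ring 60° clockwise from f/4 to 11, slid the ring light about 0.123 m back to the orange mark by its knob, and handed the job in at about 10 s. `sign_off()` reports no verdict, so what follows rests on my own checks.

- **Light:** in the last picture, after release, the pointer was within about 0.3 mm of the orange mark (limit 4 mm), with the light over the lens.
- **Aperture:** after release, the 11 read about -42° from above, and about -39° in the final view where the light partly hides it. The index is at -45°. I put the few degrees down to measurement scatter, since the next stops would read near -25° or -65°.
- **Contacts:** the gripper ended open and clear of everything. The arm kept away from the front glass and the side camera. The things on the breadboard looked unmoved in the last picture. The phones, blower and bottle were out of that view, and the arm did not go near them.

One correction was needed: the first slide ended 2 mm too far, and I nudged it back before letting go.

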